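# Complete the grinding-jar tray and hold it in the ioniser's air

### The arm

A 6-joint arm with a two-finger parallel gripper is mounted at the origin on the work surface. World frame = base frame: x ahead of the robot, y to its left, z up, the work surface at z = 0. Lengths are in mm, angles in rad, forces in N, time in s.
With the tool pointing down it reaches from about 400 to 925 mm from the base axis. Payload 12.5 kg.
Tool frame: the origin (TCP) lies at the very end of the fingers, on their centre line; the grasp point (between the pads) lies 19 mm behind it; z points along the fingers, y is the direction in which the jaws open and shut (so a half turn about z gives the same grasp; the last joint's range is limited). The gripper opens to 95 mm and grips with 3 to 60 N. Pads are 20 mm wide; open, the fingers measure 119 mm over their backs; the gripper's body (75 mm by 180 mm) begins 59 mm behind the grasp point.
Start: joints at [-1.34, 0.491, 1.559, -0, 1.092, -0.106], TCP at [206.566, -589.896, 214.661] pointing down, gripper open.
Joint ranges: [-3.1, 3.1], [-0.84, 2.19], [0.05, 2.79], [-1.13, 4.28], [0.06, 2.93], [-2.69, 2.69]. Speed limits (rad/s): [2.22, 2.22, 2.79, 3.14, 3.14, 3.14].

### API

Orientations are given as [roll, pitch, yaw] about the fixed x, y, z axes, in that order (R = Rz(yaw) Ry(pitch) Rx(roll)).
In Python, from cell import env gives the robot as it stands.
- The arm moves only by the shell command python3 -m pendant 'ROWS'. ROWS is JSON, a list that holds one entry, the list of rows, each a list of 5 numbers: the opening, from 0 (shut) to 1 (fully open), then the shift along the tool's x, y, z in m, then the turn about the tool's z in rad. A call has exactly 8 rows; each row is the pose to reach, as a shift and turn from the pose commanded when the call began, along the tool's axes at that moment; what a row does not reach only later rows make up. A row lasts 1/10 s, in which the tool goes at most 50 mm and 8.59 degrees, less where a joint would pass 70% of its speed; a pose out of reach is approached as far as the arm can. A call with a gripper value outside its range is refused whole. The fingers move at their own pace and stop on an object; the grip force is fixed at half the most. Time passes only in rows, so rows that repeat a pose let the fingers close, or fill a call up. It gives the time, the measured TCP pose, the force and the opening at its end, in the units of the state.
- env.state(): the state, without advancing time (a new reading comes with each control period).
- env.read_camera(name): name is "scene" or "top" or "wrist"; returns a dict with "image" (400x640x3 uint8, blue, green, red), "range_z" (400x640 float32, mm along the optical axis (not along the pixel's ray), 0 where there is no reading), "fx", "fy", "cx", "cy" (pixels), "dist" ([k1, k2, p1, p2, k3] as OpenCV has them; the pictures are not rectified), "rvec" (rotation vector, rad) and "tvec" (3), from world to camera coordinates, as OpenCV has them; the wrist camera has in their place "tool_from_camera" (4x4, takes a point from camera to tool coordinates, whose origin is the TCP and whose axes are the flange's). Camera axes: x right, y down, z forward; pixel columns grow to the right and rows downward; lengths in mm; the calibration is good to about 2 mm. A picture is of the moment at which its call begins: read the wrist's pose just before it.
- env.job_done(): hands the job in, once; it reports no verdict.
The state is a dict: "t": time; "joints": joint angles; "qvel": joint speeds; "tau": joint torques, N m; "eef_pos": TCP position; "tcp_rot": TCP orientation; "ft_force": force on the tool from outside, world axes, zero at the start; "moment": the same for the moment, N m; "opening": opening from 0.0 (shut) to 1.0 (fully open).
Only numpy, scipy, OpenCV 4.12 (cv2) and the standard library are available. Lean on these libraries where they do the work, as an engineer would, in place of code of your own. Each camera call takes 0.05 s, during which the arm holds its last target. There are 200 camera calls.

### The job

Fill up the tray's row of jars: stand the two loose white jars from the bench upright in its two empty nests. Then pick the tray up by its handle and carry it, kept level so that the three loose balls stay in their shallow pockets, to the ionising blower, and finish while holding it still and level in the middle of the air stream, its middle about 25 cm straight out from the grille and at the height of the grille's centre, so that the static is blown off before weighing; do not put it down or let go. Leave the tube rack, the tip box and the dish stack where they are.

Things in the scene. Friction and masses are not known exactly. Their poses are not given: they have to be found in the camera images.
- tray: black carrying tray on an aluminium base plate, 200 mm (its x) by 260 mm (its y), deck 12 mm thick, about 0.4 kg empty (varies); origin at the centre of its underside, z up. The row of three jar nests runs along y at x = -65 mm, the row of three ball pockets along y at x = +65 mm, both at a pitch of 80 mm (y = -80, 0, +80 mm). A steel bail handle stands across the middle along y.
- tray_handle (a point): centre of the tray's flat steel grip bar, 98 mm above the tray's underside and over its centre; the bar is 12 mm thick (tray x), 120 mm long (tray y) and 20 mm high, on two uprights at tray y = -56 and +56 mm; free space under it between them. Axes as the tray's. It is gripped from above, the fingers closing along the tray's x.
- nest0 (a point): where the centre of a seated jar comes to be: on the axis of the tray's -y end's nest of the jar row, 33 mm above the tray's underside (29 mm above the floor of the nest); axes as the tray's. The nest is a round bore of 48 mm, 8 mm deep, its mouth 12 mm above the tray's underside. Empty at the start.
- nest1 (a point): where the centre of a seated jar comes to be: on the axis of the middle nest of the jar row, 33 mm above the tray's underside (29 mm above the floor of the nest); axes as the tray's. The nest is a round bore of 48 mm, 8 mm deep, its mouth 12 mm above the tray's underside. Empty at the start.
- nest2 (a point): where the centre of a seated jar comes to be: on the axis of the tray's +y end's nest of the jar row, 33 mm above the tray's underside (29 mm above the floor of the nest); axes as the tray's. The nest is a round bore of 48 mm, 8 mm deep, its mouth 12 mm above the tray's underside. A jar already stands in it at the start.
- jar0_center (a point): open-topped round white plastic grinding jar, 40 mm outside diameter, 58 mm tall, 4 mm wall, about 60 g (varies); this point is its centre, half-way up (29 mm above its underside). All three jars are alike. This one already stands in the tray, in nest2.
- jar1_center (a point): open-topped round white plastic grinding jar, 40 mm outside diameter, 58 mm tall, 4 mm wall, about 60 g (varies); this point is its centre, half-way up (29 mm above its underside). All three jars are alike. It stands upright on the bench, to the left (+y) or to the right (-y) of the tray; the other loose jar is on the other side.
- jar2_center (a point): open-topped round white plastic grinding jar, 40 mm outside diameter, 58 mm tall, 4 mm wall, about 60 g (varies); this point is its centre, half-way up (29 mm above its underside). All three jars are alike. It stands upright on the bench, to the left (+y) or to the right (-y) of the tray; the other loose jar is on the other side.
- ball0_center (a point): loose white ceramic grinding ball, 20 mm diameter, 25 g, lying free in the tray's -y end's pocket; this point is its centre
- ball1_center (a point): loose white ceramic grinding ball, 20 mm diameter, 25 g, lying free in the middle pocket; this point is its centre
- ball2_center (a point): loose white ceramic grinding ball, 20 mm diameter, 25 g, lying free in the tray's +y end's pocket; this point is its centre
- pocket0 (a point): where the centre of a ball lies when in the middle of the tray's -y end's shallow pocket of the ball row: 19 mm above the tray's underside; axes as the tray's. The pocket is round, 26 mm wide and only 3 mm deep, so a ball rolls about in it (up to 6 mm off the middle) and climbs out if the tray is tipped far or jerked.
- pocket1 (a point): where the centre of a ball lies when in the middle of the middle shallow pocket of the ball row: 19 mm above the tray's underside; axes as the tray's. The pocket is round, 26 mm wide and only 3 mm deep, so a ball rolls about in it (up to 6 mm off the middle) and climbs out if the tray is tipped far or jerked.
- pocket2 (a point): where the centre of a ball lies when in the middle of the tray's +y end's shallow pocket of the ball row: 19 mm above the tray's underside; axes as the tray's. The pocket is round, 26 mm wide and only 3 mm deep, so a ball rolls about in it (up to 6 mm off the middle) and climbs out if the tray is tipped far or jerked.
- grille (a point): centre of the round fan grille (124 mm across) on the front face of the ionising blower, a fixed white box 150 mm wide, 85 mm deep and 220 mm high in a steel bracket, at the robot's right; 135 mm above the bench. Its -x axis points straight out of the grille, along the air stream, level; y is sideways, z up.
- blower: the ionising blower itself, bolted down; origin at the centre of its underside, -x is its front.
- tube_rack: bystander: red rack of capped tubes, 65 x 150 x 84 mm; origin at the centre of its underside
- tip_box: bystander: pipette tip box with blue lid, 90 x 125 x 72 mm; origin at the centre of its underside
- dish_stack: bystander: stack of three clear dishes, 60 mm diameter, 45 mm high; origin at the centre of its underside
Things that resemble listed ones, but are neither listed nor needed, are in the scene too. What is shaped like the part that bears jar2_center but blue or brown is not meant. Leave any black or green look-alike of the part that bears jar1_center alone.

How it is judged:
By the outcome, as a careful person would: the job done as asked, in the order asked, and still so for the second after the job is handed in, while the arm keeps its last pose, push and grip.
It also fails if it takes over 72 s, if anything falls off the work surface, if the arm or the gripper's body presses on something with over 40 N, if the wrist force passes 120 N, or if a joint passes its speed limit or range.

## Working session

There is one attempt and no reset: what is moved stays moved. The work goes in short steps, Python scripts to look and compute and a shell command to move; the robot and the scene stay as the last step left them, time stands still between calls to the robot, and variables do not carry over. Pictures are saved under pics/ and viewed, about 8 in all and at most 12, crops included, and the job is handed in when it is done.

```bash
ls; mkdir -p pics; cat > h.py <<'E'
import numpy as np, cv2
from cell import env
from scipy.spatial.transform import Rotation as Ro
def tool():
    s=env.state(); return Ro.from_euler('xyz',s['tcp_rot']).as_matrix(), np.array(s['eef_pos'])
def cam(n):
    R,p=tool(); c=env.read_camera(n)
    K=np.array([[c['fx'],0,c['cx']],[0,c['fy'],c['cy']],[0,0,1.]])
    if n=='wrist':
        T=np.array(c['tool_from_camera']); Rc=R@T[:3,:3]; o=R@T[:3,3]+p
    else:
        Rw=cv2.Rodrigues(np.array(c['rvec'],float))[0]; Rc=Rw.T; o=-Rw.T@np.array(c['tvec'],float).ravel()
    c.update(K=K,Rc=Rc,o=o,d=np.array(c['dist'],float)); return c
def ray(c,uv):
    q=cv2.undistortPoints(np.array(uv,float).reshape(-1,1,2),c['K'],c['d']).reshape(-1,2)
    return np.c_[q,np.ones(len(q))]
def onz(c,uv,z):
    r=ray(c,uv)@c['Rc'].T; return c['o']+r*((z-c['o'][2])/r[:,2])[:,None]
def cloud(c):
    v,u=np.mgrid[:400,:640]; r=ray(c,np.c_[u.ravel(),v.ravel()])
    return ((r*c['range_z'].reshape(-1,1))@c['Rc'].T+c['o']).reshape(400,640,3)
E
python3 - <<'E'
from h import *
import pickle
a=cam('top');b=cam('scene')
pickle.dump((a,b),open('s.pkl','wb'))
cv2.imwrite('pics/top.png',a['image']);cv2.imwrite('pics/scene.png',b['image'])
s=env.state();print(s)
print(a['o'],b['o'],a['Rc'],tool())
E
```

```text
pics
{'t': 0.1, 'joints': array([-1.33959946e+00,  4.91448972e-01,  1.55935798e+00, -2.84538680e-05,
        1.09171027e+00, -1.05609451e-01]), 'qvel': array([-0.00218938, -0.00301347, -0.00156938, -0.00098131,  0.00106797,
        0.00298371]), 'tau': array([ 2.83858390e-03, -6.13622475e+01, -2.58604842e+01,  6.93374849e-02,
        4.70217399e-02, -8.49177104e-05]), 'eef_pos': array([ 206.50893986, -589.68136922,  214.16195728]), 'tcp_rot': array([-3.14067058e+00, -7.23640373e-05,  3.36819415e-01]), 'ft_force': array([-0.22036449, -0.23162115,  0.20489419]), 'moment': array([ 0.02799492, -0.04825975,  0.04236322]), 'opening': 0.998150813993781}
[ 325.19849513  -33.15791138 1382.20703042] [1586.16724781  405.54227248  900.12458511] [[ 0.00269962 -0.98249102  0.18629036]
 [-0.99976874 -0.00662627 -0.0204587 ]
 [ 0.0213349  -0.18619205 -0.9822817 ]] (array([[ 9.43810577e-01,  3.30486821e-01, -2.36436550e-04],
       [ 3.30486898e-01, -9.43810156e-01,  8.94181659e-04],
       [ 7.23640373e-05, -9.22077290e-04, -9.99999572e-01]]), array([ 206.50893986, -589.68136922,  214.16195728]))
```

View pics/top.png

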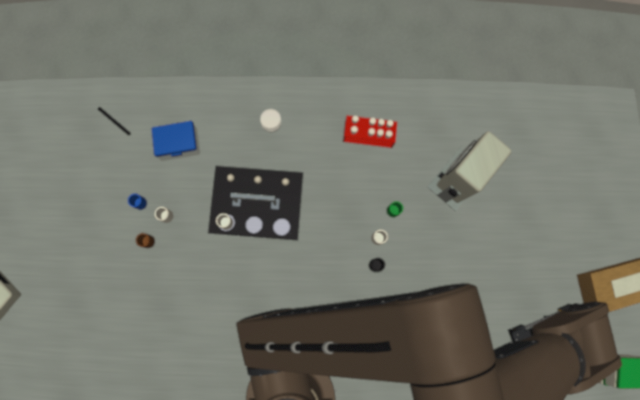

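View pics/scene.png

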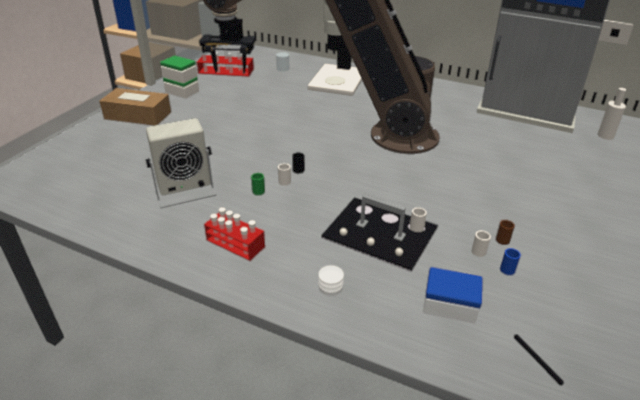

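Top view: tray centred at about (256,203). The jar already in nest2 is at (225,221), and the empty nests are at (254,224) and (281,226). The loose white jars are at (162,214) on the left and (380,237) on the right. Their look-alikes are blue (137,201), brown (145,240), green (395,209) and black (377,264), so only the white ones fit. The blower is at (470,170) and faces down-left.

```bash
cat > m.py <<'E'
from h import *
import pickle
a,b=pickle.load(open('s.pkl','rb'))
I=a['image'].astype(int); P=cloud(a); Q=cloud(b); J=b['image'].astype(int)
print('fx',a['fx'])
bad=a['range_z']<=0
# jars by bright blobs
m=((I.min(2)>150)).astype(np.uint8)
n,l,st,ce=cv2.connectedComponentsWithStats(m)
for i in range(1,n):
    if 5<st[i,4]<1500:
        k=(l==i)&~bad; print(ce[i].round(1),st[i],np.median(I[l==i],axis=0),'z50 plane',onz(a,[ce[i]],58)[0].round(0)[:2], 'cloud',np.median(P[k],axis=0).round(0) if k.any() else None, 'zmax',np.percentile(P[k][:,2],95).round(0) if k.any() else None)
# tray
t=np.zeros((400,640),np.uint8); t[150:255,190:320]=(I[150:255,190:320].max(2)<70)
cs=max(cv2.findContours(t,0,2)[0],key=cv2.contourArea); r=cv2.minAreaRect(cs); bx=onz(a,cv2.boxPoints(r),12)
print('tray box',bx.round(1).tolist(),'mean',bx.mean(0))
# blower from both clouds
for nm,C in(('top',P),('scene',Q)):
    x=C.reshape(-1,3); x=x[(x[:,2]>40)&(x[:,2]<235)&(x[:,0]>350)&(x[:,0]<900)&(x[:,1]<-440)&(x[:,1]>-800)]
    print(nm,len(x)); 
    tp=x[x[:,2]>205]; 
    if len(tp)>20: print(' top rect',cv2.minAreaRect(tp[:,:2].astype(np.float32)),np.median(tp[:,2]))
g=Q[135:190,158:205].reshape(-1,3); g=g[(g[:,2]>30)&(g[:,2]<230)]
c=np.median(g,0); g=g[np.linalg.norm(g-c,axis=1)<110]; 
for _ in range(4):
    c=g.mean(0); nv=np.linalg.svd(g-c)[2][2]; g=g[abs((g-c)@nv)<12]
print('grille plane',c,nv,len(g)); print('grille ray px(181,161)',Q[161,181])
A=cv2.resize(a['image'][150:290,110:420],None,fx=2,fy=2,interpolation=2); B=cv2.resize(b['image'][100:280,140:540],None,fx=1.55,fy=1.55,interpolation=2)
w=620; o=np.zeros((A.shape[0]+B.shape[0],w,3),np.uint8); o[:A.shape[0]]=A[:,:w]; o[A.shape[0]:,:B.shape[1]]=B[:,:w]
cv2.imwrite('pics/crop.png',o)
E
python3 m.py
```

```text
fx 479.37784844229486
[270.  118.5] [260 109  21  20 334] [189. 205. 210.] z50 plane [789.  65.] cloud [794.  66.  45.] zmax 49.0
[355. 118.] [353 116   5   5  21] [164. 186. 201.] z50 plane [ 793. -182.] cloud [ 783. -179.   85.] zmax 89.0
[372.4 119.9] [371 118   4   5  19] [168. 190. 205.] z50 plane [ 788. -233.] cloud [ 780. -230.   84.] zmax 89.0
[380.9 121. ] [379 119   5   5  20] [168.5 190.5 203. ] z50 plane [ 785. -258.] cloud [ 776. -254.   84.] zmax 91.0
[389.7 122.1] [388 120   5   5  20] [168.  189.5 204.5] z50 plane [ 782. -284.] cloud [ 773. -280.   85.] zmax 88.0
[354.  128.8] [352 127   5   5  19] [168. 189. 206.] z50 plane [ 760. -179.] cloud [ 752. -176.   85.] zmax 89.0
[371.5 131. ] [370 129   4   5  16] [169.5 191.  207.5] z50 plane [ 754. -230.] cloud [ 745. -226.   85.] zmax 89.0
[380. 132.] [378 130   5   5  21] [161. 182. 206.] z50 plane [ 751. -255.] cloud [ 743. -250.   85.] zmax 89.0
[388.8 133.2] [387 131   5   5  17] [168. 189. 207.] z50 plane [ 748. -280.] cloud [ 739. -276.   83.] zmax 88.0
[479. 164.] [459 138  39  50 953] [153. 177. 173.] z50 plane 
[... 1157 characters left out ...]
0
[  2.3 294.9] [  0 286   8  19  88] [155. 179. 175.] z50 plane [267. 829.] cloud [267. 828.  60.] zmax 64.0
tray box [[461.0, 238.1, 12.0], [657.9, 231.2, 12.0], [639.1, -28.9, 12.0], [443.5, -15.5, 12.0]] mean [550.37311522 106.23069946  12.        ]
top 2214
 top rect ((627.3446044921875, -495.44061279296875), (86.99579620361328, 149.68588256835938), 49.10450744628906) 220.04414621458454
scene 2998
 top rect ((629.7840576171875, -492.5273742675781), (89.97311401367188, 151.22503662109375), 50.21780014038086) 221.14030690024413
grille plane [ 657.45453873 -463.28528203  133.77622775] [0.6682328  0.74392021 0.00690206] 2535
grille ray px(181,161) [ 658.08534229 -461.77683545  137.80606129]
```

View pics/crop.png

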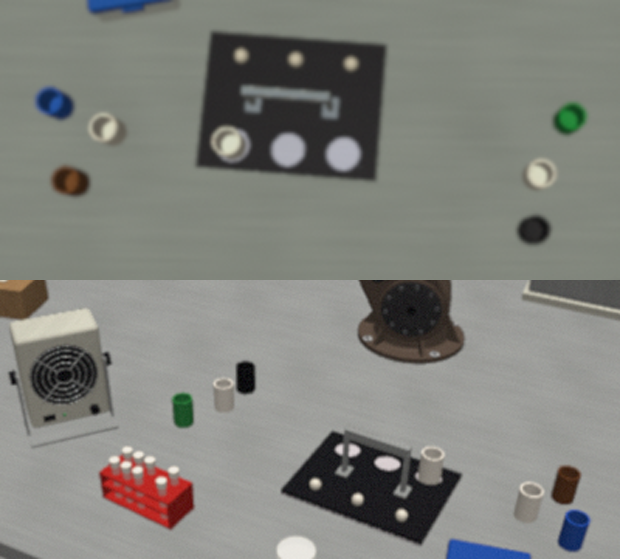

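The crop confirms the two open-topped white jars at crop (105,128) and (540,173), among blue/brown and green/black copies. The blower's outward normal is about (0.66, 0.75). I'll go above the right jar first.

```bash
python3 -m pendant '[[[1,0.034,-0.024,0,0.1],[1,0.075,-0.054,0,0.2],[1,0.115,-0.083,0,0.3],[1,0.155,-0.112,0,0.4],[1,0.195,-0.14,0,0.4],[1,0.235,-0.169,0,0.4],[1,0.275,-0.197,0,0.4],[1,0.305,-0.218,0,0.4]]]'
python3 - <<'E'
from h import *
c=cam('wrist');print(np.array(c['tool_from_camera']).round(3),c['fx'],tool(),c['o'])
cv2.imwrite('pics/w1.png',c['image'])
P=cloud(c); m=(P[...,2]>50)&(P[...,2]<66)&(c['range_z']>0)
n,l,st,ce=cv2.connectedComponentsWithStats(m.astype(np.uint8))
for i in range(1,n):
    if st[i,4]>60: k=l==i;print(ce[i].round(0),st[i],np.median(c['image'][k],0),P[k].mean(0).round(1),cv2.minEnclosingCircle(P[k][:,:2].astype(np.float32)))
E
```

```text
t: 0.9
eef_pos: [423.4, -281.0, 214.6]
tcp_rot: [-3.141, 0.0, -0.062]
ft_force: [-0.5, -0.9, -1.0]
opening: 1.0
[[-1.00000e-03 -9.63000e-01 -2.71000e-01  7.53020e+01]
 [ 1.00000e+00 -1.00000e-03 -2.00000e-03 -2.03000e-01]
 [ 1.00000e-03 -2.71000e-01  9.63000e-01 -1.69723e+02]
 [ 0.00000e+00  0.00000e+00  0.00000e+00  1.00000e+00]] 335.2498008176341 (array([[ 9.98149337e-01, -6.08095595e-02,  3.15222923e-04],
       [-6.08099100e-02, -9.98148573e-01,  1.25712938e-03],
       [ 2.38193827e-04, -1.27397154e-03, -9.99999160e-01]]), array([ 425.12373305, -278.09780472,  214.60055498])) [ 498.56848201 -285.48878566  384.30876526]
[491.  15.] [473   0  37  31 380] [80. 84. 82.] [ 564.4 -440.1   58.1] ((565.2322387695312, -441.435791015625), 17.595561981201172)
[524.  30.] [512  22  26  15 176] [ 98. 110. 109.] [ 550.5 -469.9   58.2] ((550.871826171875, -471.05596923828125), 8.983388900756836)
[327.  69.] [306  47  43  46 613] [ 86. 163.  62.] [ 529.5 -294.8   57.1] ((528.557373046875, -294.524658203125), 19.95806312561035)
[284. 160.] [265 140  40  41 529] [209. 222. 223.] [ 448.1 -248.1   56.9] ((447.768310546875, -248.20909118652344), 19.988801956176758)
[283. 233.] [264 215  38  37 530] [32. 30. 30.] [ 371.3 -239.5   56.4] ((370.7693786621094, -239.56719970703125), 19.89984130859375)
```

View pics/w1.png

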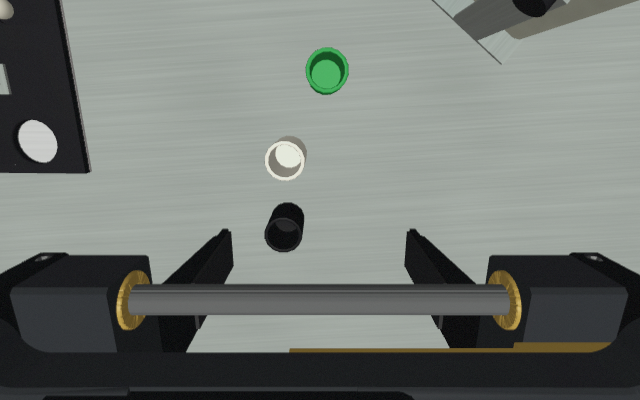

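The wrist view shows the white jar at (284,160), between green (327,69) and black (283,233). The depth rim circle has r = 20.0 mm, centred at (447.8, -248.2). I'll hover above it and check the settled pose.

```bash
python3 -m pendant '[[[0.75,0.012,-0.018,0.01,0],[0.75,0.023,-0.037,0.03,0],[0.75,0.023,-0.037,0.055,0],[0.75,0.023,-0.037,0.08,0],[0.75,0.023,-0.037,0.1,0],[0.75,0.023,-0.037,0.115,0],[0.75,0.023,-0.037,0.115,0],[0.75,0.023,-0.037,0.115,0]]]'
python3 - <<'E'
from h import *
for _ in range(2):
    c=cam('wrist');print(tool()[1],env.state()['tcp_rot'],env.state()['opening'])
P=cloud(c); m=(P[...,2]>50)&(P[...,2]<66)&(c['range_z']>0)
n,l,st,ce=cv2.connectedComponentsWithStats(m.astype(np.uint8))
for i in range(1,n):
    if st[i,4]>60: k=l==i;print(ce[i].round(0),st[i],np.median(c['image'][k],0),P[k].mean(0).round(1),cv2.minEnclosingCircle(P[k][:,:2].astype(np.float32)))
E
```

```text
t: 1.75
eef_pos: [447.7, -248.0, 99.8]
tcp_rot: [-3.141, 0.0, -0.063]
ft_force: [-0.9, 0.1, -0.3]
opening: 0.75
[ 447.89803226 -248.11107749  100.22046674] [ 3.14118825e+00 -5.37782549e-04 -6.32635110e-02] 0.7491355524607435
[ 447.98037764 -248.15540034  100.42033308] [ 3.14088870e+00 -1.00010427e-03 -6.32202772e-02] 0.7504840410330608
[634.   6.] [624   0  16  20 149] [85. 89. 87.] [ 566.1 -438.1   52.9] ((564.7391357421875, -439.3936767578125), 7.563327789306641)
[388.  89.] [ 354   56   66   68 1472] [ 84. 166.  57.] [ 529.3 -295.    56.8] ((528.4600219726562, -294.4548034667969), 19.968902587890625)
[320. 220.] [ 291  190   58   58 1217] [215. 228. 230.] [ 448.3 -248.3   56.5] ((447.9488525390625, -248.44003295898438), 20.157638549804688)
[314. 332.] [288 315  54  30 684] [30. 28. 28.] [ 360.5 -238.7   56. ] ((369.9140930175781, -239.4672393798828), 19.97504234313965)
```

```bash
python3 -m pendant '[[[0.75,0,0,0.02,0],[0.75,0,0,0.045,0],[0.75,0,0,0.065,0],[0.75,0,0,0.077,0],[0.75,0,0,0.077,0],[0.2,0,0,0.077,0],[0.2,0,0,0.077,0],[0.2,0,0,0.077,0]]]'
```

```text
t: 2.65
eef_pos: [448.0, -248.1, 23.5]
tcp_rot: [3.141, -0.001, -0.063]
ft_force: [0.6, 0.8, 0.1]
opening: 0.554
```

```bash
python3 -m pendant '[[[0.2,0,0,0,0],[0.2,0,0,0,0],[0.2,0,0,-0.01,0],[0.2,0,0,-0.03,0],[0.2,0,0,-0.06,0],[0.2,0.004,-0.03,-0.09,0],[0.2,0.006,-0.06,-0.1,0],[0.2,0.008,-0.09,-0.1,0]]]'
python3 -m pendant '[[[0.2,0.002,-0.03,0,0],[0.2,0.002,-0.06,0,0],[0.2,0.002,-0.09,0,0],[0.2,0.002,-0.11,0,0],[0.2,0.002,-0.12,0,0],[0.2,0.002,-0.12,0,0],[0.2,0.002,-0.12,0,0],[0.2,0.002,-0.12,0,0]]]'
cat > nest.py <<'E'
from h import *
import sys
c=cam('wrist');print(tool()[1],env.state()['tcp_rot'])
I=c['image']; hsv=cv2.cvtColor(I,cv2.COLOR_BGR2HSV)
cv2.imwrite('pics/%s.png'%sys.argv[1],I)
P=cloud(c); ok=c['range_z']>0
d=(ok&(P[...,2]<22)&(P[...,2]>4)&(I.max(2)<75)).astype(np.uint8)
cs,h=cv2.findContours(d,cv2.RETR_CCOMP,cv2.CHAIN_APPROX_NONE)
j=max(range(len(cs)),key=lambda i:cv2.contourArea(cs[i]))
print('deck z',np.median(P[d>0][:,2]),'box',cv2.minAreaRect(cs[j]))
for i in range(len(cs)):
    if h[0][i][3]==j and cv2.contourArea(cs[i])>80:
        q=cs[i].reshape(-1,2); w=onz(c,q,12)[:,:2].astype(np.float32); print('hole',q.mean(0).round(0),cv2.minEnclosingCircle(w),cv2.fitEllipse(w.reshape(-1,1,2)))
m=((I.min(2)>120)&ok&(P[...,2]<16)).astype(np.uint8)
n,l,st,ce=cv2.connectedComponentsWithStats(m)
for i in range(1,n):
    if 300<st[i,4]<9000: k=l==i;print('bright',ce[i].round(0),st[i],P[k].mean(0).round(1),cv2.minEnclosingCircle(P[k][:,:2].astype(np.float32)))
E
python3 nest.py w2
```

```text
t: 3.45
eef_pos: [461.9, -157.9, 124.9]
tcp_rot: [3.14, -0.003, -0.064]
ft_force: [1.0, -0.1, -1.0]
opening: 0.419
t: 4.25
eef_pos: [471.0, -39.8, 122.7]
tcp_rot: [3.141, -0.0, -0.064]
ft_force: [-0.8, -0.1, -0.1]
opening: 0.422
[470.96876891 -39.77262367 122.64794271] [ 3.14142942e+00 -7.17869082e-05 -6.42810481e-02]
deck z 11.781161299069367 box ((147.99996948242188, 113.99998474121094), (295.99993896484375, 227.99996948242188), -0.0)
hole [239. 189.] ((480.2535400390625, 28.65005874633789), 24.407657623291016) ((480.1106262207031, 28.887004852294922), (46.29444122314453, 48.175628662109375), 119.8624038696289)
hole [148. 189.] ((485.8175964355469, 106.97844696044922), 24.46295738220215) ((485.6931457519531, 107.4333724975586), (44.73344421386719, 47.961666107177734), 107.24644470214844)
hole [226.  22.] ((610.79248046875, 21.694276809692383), 11.89026927947998) ((610.7493896484375, 21.74167251586914), (21.94196128845215, 23.241161346435547), 130.54214477539062)
hole [117.  21.] ((617.120849609375, 104.24553680419922), 12.913214683532715) ((616.8439331054688, 104.30052947998047), (
[... 397 characters left out ...]
), 24.492115020751953)
bright [148. 188.] [ 123  163   51   52 2056] [484.4 111.6   4. ] ((485.01934814453125, 110.3660659790039), 24.68109130859375)
bright [239. 189.] [ 213  163   53   53 2155] [478.7  31.    3.9] ((478.9644775390625, 30.475149154663086), 24.324880599975586)
bright [111. 333.] [  84  315   55   37 1784] [3.359e+02 1.817e+02 2.000e-01] ((335.4779052734375, 181.4655303955078), 32.40411376953125)
bright [319. 332.] [ 262  315  114   33 3412] [ 3.234e+02 -2.950e+01 -1.000e-01] ((308.4791259765625, -28.268390655517578), 58.58198928833008)
bright [525. 333.] [ 501  315   51   37 1639] [ 3.076e+02 -2.398e+02 -3.000e-01] ((307.74322509765625, -240.656494140625), 32.72270202636719)
```

View pics/w2.png

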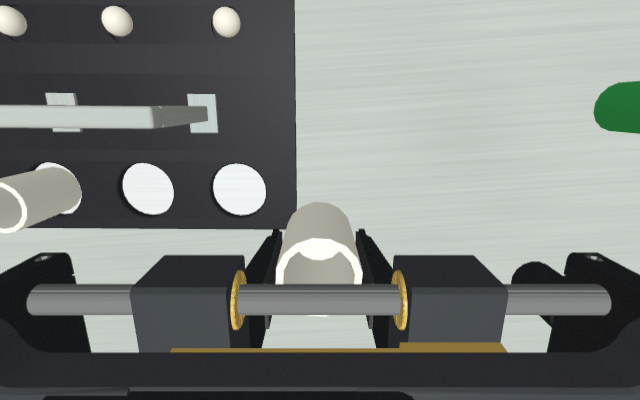

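The held jar hangs upright at (320,245), and the empty nests are at (239,189) and (148,189). Both nest centres come out consistent with the tray pitch: nest0 at about (479.6, 29.5) and nest1 at (485.4, 108.7).

```bash
python3 -m pendant '[[[0.2,0.002,-0.02,0,0],[0.2,0.004,-0.045,0,0],[0.2,0.004,-0.065,0,0],[0.2,0.004,-0.07,0.02,0],[0.2,0.004,-0.07,0.045,0],[0.2,0.004,-0.07,0.065,0],[0.2,0.004,-0.07,0.07,0],[0.2,0.004,-0.07,0.07,0]]]'
python3 -m pendant '[[[0.2,0,0,0.005,0],[0.2,0,0,0.01,0],[0.2,0,0,0.015,0],[0.2,0,0,0.02,0],[0.2,0,0,0.023,0],[0.2,0,0,0.025,0],[0.2,0,0,0.025,0],[0.2,0,0,0.025,0]]]'
```

```text
t: 5.1
eef_pos: [479.2, 30.2, 52.2]
tcp_rot: [3.142, 0.001, -0.064]
ft_force: [0.9, -0.1, 0.1]
opening: 0.419
t: 5.9
eef_pos: [479.4, 30.7, 27.7]
tcp_rot: [3.142, -0.0, -0.063]
ft_force: [0.3, 0.0, -0.9]
opening: 0.419
```

```bash
python3 -m pendant '[[[0.6,0,0,0,0],[0.6,0,0,0,0],[0.6,0,0,0,0],[0.6,0,0,-0.02,0],[0.6,0,0,-0.05,0],[0.6,0,0,-0.09,0],[0.7,0,0,-0.12,0],[0.7,0,0,-0.13,0]]]'
cat > rims.py <<'E'
from h import *
import sys
c=cam('wrist');print(tool()[1],env.state()['tcp_rot'])
I=c['image']; cv2.imwrite('pics/%s.png'%sys.argv[1],I)
P=cloud(c); m=(P[...,2]>50)&(P[...,2]<70)&(c['range_z']>0)
n,l,st,ce=cv2.connectedComponentsWithStats(m.astype(np.uint8))
for i in range(1,n):
    if st[i,4]>100:
        k=l==i;z=np.median(P[k][:,2]);k&=P[...,2]>z-4; print(ce[i].round(0),st[i,4],np.median(I[k],0),P[k].mean(0).round(1),'zmed',z.round(1),cv2.minEnclosingCircle(P[k][:,:2].astype(np.float32)))
E
python3 rims.py w3
python3 -m pendant '[[[0.75,0,-0.03,-0.02,0],[0.75,0,-0.07,-0.03,0],[0.75,0,-0.11,-0.03,0],[0.75,0,-0.15,-0.03,0],[0.75,0,-0.19,-0.03,0],[0.75,0.002,-0.23,-0.03,0],[0.75,0.004,-0.265,-0.03,0],[0.75,0.006,-0.29,-0.03,0]]]'
python3 -m pendant '[[[0.75,0,-0.02,0,0],[0.75,0,-0.03,0,0],[0.75,0,-0.036,0.0,0],[0.75,0,-0.036,0,0],[0.75,0,-0.036,0,0],[0.75,0,-0.036,0,0],[0.75,0,-0.036,0,0],[0.75,0,-0.036,0,0]]]'
python3 rims.py w4
```

```text
t: 6.7
eef_pos: [480.2, 30.6, 160.3]
tcp_rot: [3.141, -0.004, -0.063]
ft_force: [0.4, 0.1, 0.3]
opening: 0.684
[480.26242961  30.65095456 160.25882055] [ 3.14146347 -0.00450264 -0.06308638]
[130. 198.] 1250 [241. 254. 255.] [490.8 189.9  60.8] zmed 60.4 ((490.17449951171875, 190.148193359375), 20.386676788330078)
[318. 199.] 866 [255. 255. 255.] [480.   31.3  61.1] zmed 61.1 ((479.5750427246094, 31.313161849975586), 19.99603271484375)
t: 7.55
eef_pos: [503.1, 321.7, 185.5]
tcp_rot: [3.141, 0.002, -0.062]
ft_force: [0.2, -0.2, 0.1]
opening: 0.749
t: 8.35
eef_pos: [506.0, 355.3, 187.8]
tcp_rot: [-3.142, -0.0, -0.064]
ft_force: [0.6, -0.6, 0.2]
opening: 0.751
[506.0183507  355.38954323 187.74403611] [-3.14155831e+00 -2.45345727e-04 -6.35651521e-02]
[535. 123.] 214 [100. 105. 102.] [553.9 165.1  62.7] zmed 59.8 ((553.6232299804688, 162.45750427246094), 6.555814266204834)
[213. 152.] 735 [209. 123.  56.] [546.3 447.7  57.2] zmed 57.3 ((545.7880249023438, 447.7844543457031), 19.949085235595703)
[306. 187.] 614 [235. 248. 249.] [508.9 367.2  57.3] zmed 57.4 ((508.41387939453125, 367.1290588378906), 19.958703994750977)
[498. 195.] 1006 [221. 234. 234.] [490.4 191.3  60.5] zmed 60.2 ((490.04345703125, 190.87820434570312), 20.412853240966797)
[267. 264.] 455 [ 52.  96. 147.] [432.9 410.9  56.9] zmed 57.0 ((433.8176574707031, 417.4361267089844), 20.109352111816406)
```

View pics/w3.png

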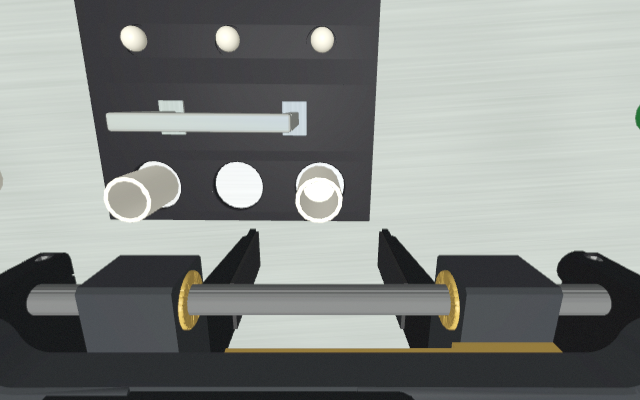

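The jar is seated in nest0, with its rim at (318,199) and z 61, the same height as the jar that was already there. The left jar is at (508.4, 367.1).

```bash
python3 -m pendant '[[[0.75,0.002,-0.012,0.0,0],[0.75,0.002,-0.012,0.03,0],[0.75,0.002,-0.012,0.07,0],[0.75,0.002,-0.012,0.105,0],[0.75,0.002,-0.012,0.135,0],[0.75,0.002,-0.012,0.155,0],[0.75,0.002,-0.012,0.164,0],[0.75,0.002,-0.012,0.164,0]]]'
python3 -m pendant '[[[0.2,0,0,0,0],[0.2,0,0,0,0],[0.2,0,0,0,0],[0.2,0,0,0,0],[0.2,0,0,-0.01,0],[0.2,0,0,-0.04,0],[0.2,0,0,-0.08,0],[0.2,0,0,-0.12,0]]]'
```

```text
t: 9.2
eef_pos: [508.5, 367.8, 22.6]
tcp_rot: [3.141, 0.001, -0.063]
ft_force: [0.5, -0.3, 0.4]
opening: 0.753
t: 10.0
eef_pos: [508.4, 367.3, 145.5]
tcp_rot: [3.141, 0.0, -0.063]
ft_force: [0.3, 1.1, -0.4]
opening: 0.412
```

```bash
python3 -m pendant '[[[0.2,-0.001,0.03,0,0],[0.2,-0.002,0.07,0,0],[0.2,-0.003,0.11,0,0],[0.2,-0.004,0.15,0,0],[0.2,-0.005,0.19,0,0],[0.2,-0.006,0.225,0,0],[0.2,-0.007,0.25,0,0],[0.2,-0.007,0.258,0,0]]]'
python3 -m pendant '[[[0.2,0,0,0,0],[0.2,0,0,0,0],[0.2,0,0,0.02,0],[0.2,0,0,0.045,0],[0.2,0,0,0.07,0],[0.2,0,0,0.085,0],[0.2,0,0,0.09,0],[0.2,0,0,0.09,0]]]'
python3 rims.py w5
```

```text
t: 10.8
eef_pos: [485.2, 108.6, 144.4]
tcp_rot: [3.141, -0.001, -0.065]
ft_force: [-0.5, 0.8, 0.0]
opening: 0.418
t: 11.6
eef_pos: [485.3, 111.2, 53.3]
tcp_rot: [3.141, 0.001, -0.062]
ft_force: [0.0, -0.9, -0.2]
opening: 0.413
[485.60024185 111.09424078  53.85231257] [ 3.14153417e+00 -1.28529174e-04 -6.22857234e-02]
[319. 228.] 1198 [160. 172. 174.] [499.5 110.5  64. ] zmed 61.4 ((495.9360656738281, 110.8280258178711), 26.671171188354492)
[168. 237.] 1949 [247. 255. 255.] [498.4 191.1  60.7] zmed 60.3 ((490.2640380859375, 189.953857421875), 20.23778533935547)
[473. 239.] 1993 [244. 255. 255.] [487.4  29.2  60.4] zmed 60.0 ((479.80859375, 31.50286865234375), 20.29349708557129)
[318. 272.] 1038 [164. 176. 178.] [474.1 112.6  62.5] zmed 60.0 ((483.6315002441406, 111.80734252929688), 15.92557430267334)
```

```bash
python3 -m pendant '[[[0.2,0,0.001,0.005,0],[0.2,0,0.001,0.01,0],[0.2,0,0.001,0.015,0],[0.2,0,0.001,0.02,0],[0.2,0,0.001,0.023,0],[0.2,0,0.001,0.025,0],[0.2,0,0.001,0.025,0],[0.2,0,0.001,0.025,0]]]'
```

```text
t: 12.45
eef_pos: [486.0, 109.2, 30.1]
tcp_rot: [3.141, -0.002, -0.063]
ft_force: [-5.2, -3.1, 25.8]
opening: 0.412
```

It's catching: 26 N upward, with a side push towards -x, -y. I'll raise it and look.

```bash
python3 -m pendant '[[[0.2,0,0,-0.005,0],[0.2,0,0,-0.015,0],[0.2,0,0,-0.025,0],[0.2,0,0,-0.03,0],[0.2,0,0,-0.03,0],[0.2,0,0,-0.03,0],[0.2,0,0,-0.03,0],[0.2,0,0,-0.03,0]]]'
python3 nest.py w6; python3 rims.py w6
```

```text
t: 13.25
eef_pos: [485.2, 109.4, 58.3]
tcp_rot: [3.141, 0.001, -0.063]
ft_force: [-0.8, 0.4, -0.8]
opening: 0.417
[485.18812995 109.43400533  58.31864229] [ 3.14142462e+00  5.33510664e-04 -6.32001497e-02]
deck z 11.63494468044722 box ((320.5, 133.5), (267.0, 451.0), 90.0)
hole [320. 122.] ((541.3330688476562, 105.63554382324219), 107.16836547851562) ((551.5863647460938, 114.01432800292969), (54.73225784301758, 208.4423828125), 173.64649963378906)
bright [229. 105.] [210  97  37  20 585] [563.6 159.9  14.7] ((562.8590087890625, 160.60353088378906), 12.09129524230957)
bright [410. 106.] [392  98  38  20 616] [555.6  49.2  14.5] ((554.857666015625, 48.55457305908203), 12.685193061828613)
bright [214. 205.] [173 185  64  61 872] [498.2 181.2   6.5] ((490.62158203125, 189.70440673828125), 24.097145080566406)
bright [319. 200.] [ 285  186   68   41 1116] [496.1 109.3   3.8] ((485.0025634765625, 110.02857971191406), 24.093612670898438)
bright [423. 205.] [400 187  65  59 721] [489.   37.5   7.1] ((479.2505798339844, 30.399227142333984), 24.183029174804688)
bright [112. 333.] [  84  315   56
[... 286 characters left out ...]
 1779] [ 3.751e+02 -4.840e+01 -3.000e-01] ((374.69122314453125, -47.85130310058594), 25.860780715942383)
[485.22870338 109.44273644  58.35505887] [ 3.14143307e+00  4.43684515e-04 -6.31817060e-02]
[169. 235.] 1933 [242. 255. 255.] [497.7 190.7  60.6] zmed 60.1 ((490.3022766113281, 190.19378662109375), 20.219829559326172)
[318. 225.] 1012 [160. 172. 174.] [498.9 109.3  64.4] zmed 62.1 ((496.3397216796875, 108.80044555664062), 25.167036056518555)
[464. 235.] 1848 [247. 255. 255.] [487.4  30.   60.5] zmed 60.2 ((479.59747314453125, 31.35160255432129), 20.250465393066406)
[318. 271.] 1027 [165. 177. 179.] [472.6 110.8  63.7] zmed 61.0 ((481.99822998046875, 110.01770782470703), 15.693126678466797)
```

View pics/w6.png

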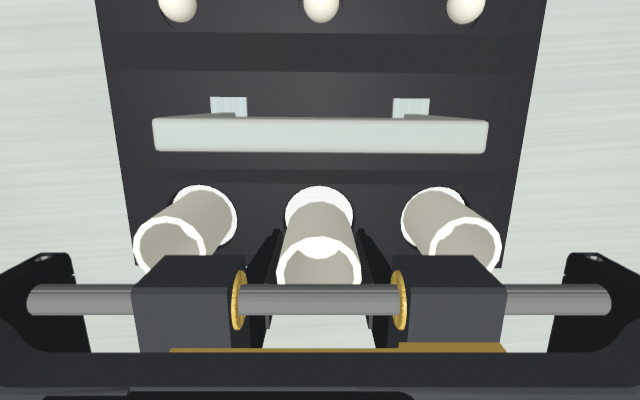

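The jar hangs upright over nest1 at (319,255), with both neighbours seated. Nest1's floor centre is (485.0, 110.0) and the TCP is at (485.2, 109.4), so it's aligned. The last lift began just before the fingers had closed, so the jar sits about 3 mm lower in the grip and had simply reached the floor. I'll lower it to TCP z 30.5.

```bash
python3 -m pendant '[[[0.2,0,0,0.01,0],[0.2,0,0,0.018,0],[0.2,0,0,0.022,0],[0.2,0,0,0.025,0],[0.2,0,0,0.027,0],[0.2,0,0,0.028,0],[0.2,0,0,0.028,0],[0.2,0,0,0.028,0]]]'
```

```text
t: 14.15
eef_pos: [485.4, 109.5, 30.7]
tcp_rot: [3.142, -0.0, -0.063]
ft_force: [0.6, -0.2, -1.1]
opening: 0.411
```

```bash
python3 -m pendant '[[[0.6,0,0,0,0],[0.6,0,0,0,0],[0.6,0,0,0,0],[0.6,0,0,-0.02,0],[0.6,0,0,-0.05,0],[0.6,0,0,-0.09,0],[0.7,0,0,-0.13,0],[0.7,0,0,-0.16,0]]]'
python3 rims.py w7
python3 -m pendant '[[[1,0.008,0,-0.005,-0.14],[1,0.016,0,-0.01,-0.28],[1,0.024,0,-0.01,-0.42],[1,0.032,0,-0.01,-0.56],[1,0.04,0,-0.01,-0.7],[1,0.048,0,-0.01,-0.84],[1,0.056,0,-0.01,-0.98],[1,0.065,0,-0.01,-1.12]]]'
python3 -m pendant '[[[1,0,0,0,-0.13],[1,0,0,0,-0.26],[1,0,0,0,-0.39],[1,0,0,0,-0.448],[1,0,0,0,-0.448],[1,0,0,0,-0.448],[1,0,0,0,-0.448],[1,0,0,0,-0.448]]]'
cat > bar.py <<'E'
from h import *
import sys
c=cam('wrist');R,p=tool();print(p,env.state()['tcp_rot'])
I=c['image']; cv2.imwrite('pics/%s.png'%sys.argv[1],I)
P=cloud(c); m=((P[...,2]>98)&(P[...,2]<118)&(c['range_z']>0))
n,l,st,ce=cv2.connectedComponentsWithStats(m.astype(np.uint8))
for i in range(1,n):
    if st[i,4]>100:
        k=l==i; print(ce[i].round(0),st[i,4],P[k].mean(0).round(1),cv2.minAreaRect(P[k][:,:2].astype(np.float32)),'err tool',(R.T@(P[k].mean(0)-p)).round(1))
E
python3 bar.py w8
```

```text
t: 14.95
eef_pos: [485.5, 109.5, 193.1]
tcp_rot: [-3.141, -0.002, -0.063]
ft_force: [-0.2, 0.5, -0.0]
opening: 0.683
[486.98945444 109.71753567 196.80979378] [-3.14052091 -0.00739399 -0.06301793]
[232. 189.] 779 [250. 255. 255.] [490.5 190.4  61.2] zmed 61.0 ((490.00341796875, 190.2892303466797), 19.982959747314453)
[319. 189.] 680 [252. 255. 255.] [485.2 110.2  61.2] zmed 61.1 ((484.98199462890625, 110.24607849121094), 19.926982879638672)
[403. 189.] 769 [249. 255. 255.] [479.7  31.6  61. ] zmed 60.9 ((479.51544189453125, 31.51633071899414), 19.975788116455078)
[ 15. 250.] 512 [34. 57. 88.] [441.2 415.6  55.7] zmed 55.3 ((434.3650817871094, 416.6764221191406), 20.72433853149414)
t: 15.8
eef_pos: [550.3, 105.3, 200.4]
tcp_rot: [-3.141, 0.0, 1.063]
ft_force: [0.3, 0.1, -1.0]
opening: 1.0
t: 16.6
eef_pos: [550.2, 105.4, 200.6]
tcp_rot: [3.142, 0.0, 1.504]
ft_force: [0.3, 0.1, 0.5]
opening: 1.001
[550.1730056  105.35223683 200.57150449] [-3.14157016e+00  8.99433226e-05  1.50411483e+00]
[319. 196.] 2036 [549.7 109.6 107.3] ((549.609375, 105.9233627319336), (119.0416488647461, 11.475139617919922), 85.75764465332031) err tool [ 4.2 -0.8 93.2]
```

View pics/w8.png

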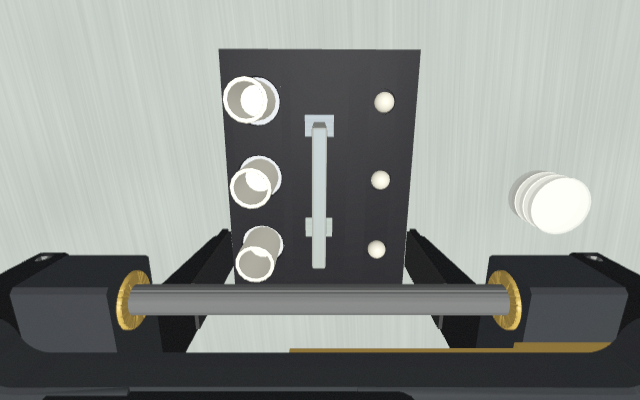

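All three jars are seated with rims at z 61. The balls sit in their pockets at (384,102), (380,180) and (376,249). The handle is between the open fingers, with its centre at (549.6, 105.9). I'll descend and grip.

```bash
python3 -m pendant '[[[1,0.0005,-0.0005,0.02,0.007],[0.8,0.0005,-0.0005,0.05,0.007],[0.6,0.0005,-0.0005,0.08,0.007],[0.5,0.0005,-0.0005,0.1,0.007],[0.5,0.0005,-0.0005,0.113,0.007],[0.5,0.0005,-0.0005,0.12,0.007],[0.4,0.0005,-0.0005,0.1215,0.007],[0.3,0.0005,-0.0005,0.1215,0.007]]]'
python3 -m pendant '[[[0.2,0,0,0,0],[0.15,0,0,0,0],[0,0,0,0,0],[0,0,0,0,0],[0,0,0,0,0],[0,0,0,0,0],[0,0,0,0,0],[0,0,0,0,0]]]'
```

```text
t: 17.45
eef_pos: [550.1, 105.9, 79.6]
tcp_rot: [3.141, -0.0, 1.498]
ft_force: [-0.1, -0.0, 0.5]
opening: 0.466
t: 18.25
eef_pos: [549.9, 105.9, 79.4]
tcp_rot: [3.141, -0.0, 1.498]
ft_force: [-0.1, -1.5, 6.0]
opening: 0.122
```

```bash
python3 -m pendant '[[[0,0,0,-0.001,0],[0,0,0,-0.003,0],[0,0,0,-0.006,0],[0,0,0,-0.01,0],[0,0,0,-0.014,0],[0,0,0,-0.017,0],[0,0,0,-0.019,0],[0,0,0,-0.02,0]]]'
cat > chk.py <<'E'
from h import *
import sys
c=cam('wrist');R,p=tool();s=env.state();print(s['t'],p,s['tcp_rot'],s['opening'],s['ft_force'].round(1),s['moment'].round(2))
I=c['image']; cv2.imwrite('pics/%s.png'%sys.argv[1],I)
P=cloud(c); h=P[...,2]-p[2]; m=(I.max(2)<75)&(h>-85)&(h<-50)&(c['range_z']>0)&(c['range_z']>150)
m[250:]=0
X=P[m]; A=np.c_[X[:,:2]-p[:2],np.ones(len(X))]
for _ in range(4):
    q=np.linalg.lstsq(A,X[:,2],rcond=None)[0]; k=abs(A@q-X[:,2])<3; A=A[k];X=X[k]
print('deck tilt deg',np.degrees(q[:2]).round(2),'deck z under tcp',q[2].round(1),len(X))
# balls: height above deck
g=(P[...,2]-((P[...,:2]-p[:2])@q[:2]+q[2])); b=(I.min(2)>100)&(g>6)&(g<26)&(c['range_z']>0); b[260:]=0
n,l,st,ce=cv2.connectedComponentsWithStats(b.astype(np.uint8))
for i in range(1,n):
    if st[i,4]>60: k=l==i; v=R.T@(P[k].mean(0)-p); print('blob',ce[i].round(0),st[i,4],'tool xy',v[:2].round(1),'h',g[k].max().round(1))
E
python3 chk.py w9
```

```text
t: 19.05
eef_pos: [549.8, 105.9, 99.4]
tcp_rot: [3.141, 0.0, 1.498]
ft_force: [0.5, -0.1, -6.9]
opening: 0.126
19.1 [549.7950283  105.8606452   99.38711209] [3.14126297e+00 4.81327160e-05 1.49777549e+00] 0.1262513366729158 [ 0.6 -0.4 -5.8] [-0.02 -0.17  0.05]
deck tilt deg [-0.03  0.09] deck z under tcp 31.4 31340
blob [241.  99.] 357 tool xy [ 79.8 -49.7] h 25.9
blob [196.  97.] 649 tool xy [ 81.3 -78.3] h 26.0
blob [418. 100.] 763 tool xy [79.2 63. ] h 17.9
blob [239. 202.] 524 tool xy [ 12.3 -55.6] h 26.0
blob [410. 215.] 600 tool xy [ 1.4 63.3] h 17.9
blob [627. 239.] 1148 tool xy [-17.5 221.9] h 14.8
blob [214. 232.] 595 tool xy [-10.1 -74.4] h 26.0
```

Lifted level (tilt under 0.1°) with the balls in place. I'll raise it to the grille's height, then carry it in gentle ramps to about (821, -274).

```bash
python3 -m pendant '[[[0,0,0,-0.002,0],[0,0,0,-0.006,0],[0,0,0,-0.012,0],[0,0,0,-0.02,0],[0,0,0,-0.03,0],[0,0,0,-0.04,0],[0,0,0,-0.05,0],[0,0,0,-0.06,0]]]'
python3 -m pendant '[[[0,0,0,-0.01,0],[0,0,0,-0.02,0],[0,0,0,-0.03,0],[0,0,0,-0.039,0],[0,0,0,-0.046,0],[0,0,0,-0.05,0],[0,0,0,-0.052,0],[0,0,0,-0.053,0]]]'
python3 -m pendant '[[[0,-0.0015,0.0013,0,0],[0,-0.0046,0.0038,0,0],[0,-0.0092,0.0077,0,0],[0,-0.0154,0.0128,0,0],[0,-0.0231,0.0192,0,0],[0,-0.0323,0.0268,0,0],[0,-0.0431,0.0358,0,0],[0,-0.0554,0.046,0,0]]]'
python3 -m pendant '[[[0,-0.0123,0.0102,0,0],[0,-0.0246,0.0204,0,0],[0,-0.0369,0.0307,0,0],[0,-0.0492,0.0409,0,0],[0,-0.0615,0.0511,0,0],[0,-0.0738,0.0613,0,0],[0,-0.0861,0.0716,0,0],[0,-0.0984,0.0818,0,0]]]'
python3 -m pendant '[[[0,-0.0123,0.0102,0,0],[0,-0.0246,0.0204,0,0],[0,-0.0369,0.0307,0,0],[0,-0.0492,0.0409,0,0],[0,-0.0615,0.0511,0,0],[0,-0.0738,0.0613,0,0],[0,-0.0861,0.0716,0,0],[0,-0.0984,0.0818,0,0]]]'
python3 -m pendant '[[[0,-0.0123,0.0102,0,0],[0,-0.0246,0.0204,0,0],[0,-0.0361,0.03,0,0],[0,-0.0469,0.039,0,0],[0,-0.0569,0.0473,0,0],[0,-0.0661,0.055,0,0],[0,-0.0746,0.062,0,0],[0,-0.0823,0.0684,0,0]]]'
```

```text
t: 19.9
eef_pos: [549.7, 105.9, 160.2]
tcp_rot: [3.141, 0.0, 1.498]
ft_force: [-0.0, 0.2, -6.9]
opening: 0.121
t: 20.7
eef_pos: [549.6, 105.9, 212.1]
tcp_rot: [-3.141, 0.0, 1.498]
ft_force: [-0.6, 0.8, -7.5]
opening: 0.127
t: 21.5
eef_pos: [592.3, 46.1, 212.1]
tcp_rot: [3.142, 0.0, 1.498]
ft_force: [0.5, -0.1, -6.4]
opening: 0.126
t: 22.3
eef_pos: [666.7, -57.9, 212.0]
tcp_rot: [-3.142, 0.0, 1.498]
ft_force: [0.1, 0.3, -7.8]
opening: 0.124
t: 23.1
eef_pos: [741.0, -162.1, 211.9]
tcp_rot: [-3.141, -0.0, 1.498]
ft_force: [-1.0, -0.2, -7.5]
opening: 0.128
t: 23.9
eef_pos: [802.9, -249.1, 211.5]
tcp_rot: [-3.141, -0.0, 1.498]
ft_force: [0.3, 1.0, -7.1]
opening: 0.124
```

```bash
python3 -m pendant '[[[0,-0.0069,0.0058,0,0],[0,-0.0131,0.0109,0,0],[0,-0.0177,0.0147,0,0],[0,-0.0215,0.0179,0,0],[0,-0.0238,0.0198,0,0],[0,-0.0246,0.0204,0,0],[0,-0.0246,0.0204,0,0],[0,-0.0246,0.0204,0,0]]]'
python3 chk.py w10
python3 - <<'E'
from h import *
R,p=tool(); b=cam('top'); s=cam('scene')
cv2.imwrite('pics/s2.png',np.hstack([s['image'][60:330,100:500],b['image'][60:330,260:560]]))
for n,c in(('top',b),('scene',s)):
    x=cloud(c).reshape(-1,3); x=x[(x[:,2]>212)&(x[:,2]<228)&(abs(x[:,0]-630)<90)&(abs(x[:,1]+495)<90)]
    print(n,len(x),cv2.minAreaRect(x[:,:2].astype(np.float32)) if len(x)>20 else '')
# front face plane from the wrist & scene
n=np.array([.659,.752]);
for nm,c in(('scene',s),('wrist',cam('wrist')),('top',b)):
    x=cloud(c).reshape(-1,3); u=(x[:,:2]-[656.5,-462])@n; v=(x[:,:2]-[656.5,-462])@np.array([-n[1],n[0]])
    k=(abs(u)<18)&(abs(v)<70)&(x[:,2]>30)&(x[:,2]<215)
    if k.sum()>200:
        A=np.c_[v[k],x[k][:,2]-135,np.ones(k.sum())]; y=u[k]
        for _ in range(5):
            q=np.linalg.lstsq(A,y,rcond=None)[0]; g=abs(A@q-y)<5; A=A[g];y=y[g]
        print(nm,'front face: tilt deg',np.degrees(q[:2]).round(1),'offset',q[2].round(1),len(y),'v range',np.percentile(A[:,0],[1,99]).round(0),'z',np.percentile(A[:,1],[1,99]).round(0)+135)
c=np.array([656.5,-462]); d=p[:2]-c; print('out',d@n,'side',d@np.array([-n[1],n[0]]))
E
```

```text
t: 24.7
eef_pos: [821.1, -273.7, 212.3]
tcp_rot: [3.142, 0.0, 1.498]
ft_force: [-0.7, -0.3, -7.2]
opening: 0.127
24.75 [ 821.11575956 -273.72660136  212.29721882] [3.14153236e+00 5.83257633e-05 1.49805524e+00] 0.12420838630000995 [ 0.8  0.1 -7.2] [-0.04 -0.18  0.  ]
deck tilt deg [-0.06  0.09] deck z under tcp 144.2 29457
blob [241.  99.] 351 tool xy [ 79.9 -49.7] h 26.0
blob [196.  97.] 654 tool xy [ 81.2 -78.4] h 26.0
blob [417.  99.] 767 tool xy [79.9 62.4] h 18.5
blob [239. 202.] 519 tool xy [ 12.2 -55.5] h 26.0
blob [409. 214.] 601 tool xy [ 2.  62.8] h 17.7
blob [214. 232.] 603 tool xy [-10.1 -74.4] h 26.0
top 1750 ((627.6340942382812, -495.240966796875), (85.61070251464844, 150.60044860839844), 49.09105682373047)
scene 451 ((656.1959838867188, -518.211181640625), (88.22168731689453, 79.97671508789062), 51.77793502807617)
scene front face: tilt deg [ 0.3 -0.5] offset -2.1 462 v range [-70.  69.] z [ 55. 215.]
wrist front face: tilt deg [0.  0.3] offset -1.5 1394 v range [ 4. 70.] z [34. 92.]
top front face: tilt deg [-1.4 -1.8] offset 1.8 365 v range [-64.  69.] z [ 55. 214.]
out 250.06338133035496 side 0.2811185160159084
```

View pics/s2.png

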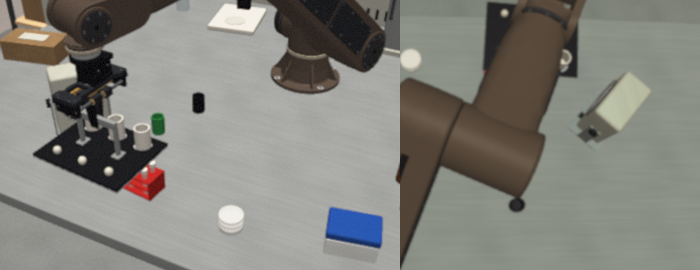

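The scene view shows the tray held level in front of the blower, clear above the rack, with three balls at (57,150), (82,160) and (108,171) and the jars upright. Measured position is 250–252 mm out, 0 mm sideways, with tilt under 0.1°. I'm handing in.

```bash
python3 -c "
from cell import env
print(env.job_done()); s=env.state(); print(s['t'],s['eef_pos'],s['opening'])"
```

```text
the job is handed in; nothing more can be done
None
the job is handed in; nothing more can be done
```

I stood the two loose white jars in nest0 and nest1. I then lifted the tray by its handle, carried it level to the blower, and handed in at about 25 s while still holding it there.

**Last checks:**
- **Jars:** before lifting, all three rims were at about z 61 mm.
- **Balls:** all three are visible on the tray in the last scene picture. The wrist camera measured only two in their pockets, because the gripper hid the third from it.
- **Position:** the tray's middle is about 250–252 mm out from the grille and about 0 mm to the side. Its underside is at about z 132 mm, its deck top at 144 mm, and the grille's centre at 135 mm.
- **Level and grip:** deck tilt is about 0.1° or less, and the grip is closed on the bar.
- **Other objects:** I never went near the tip box or dish stack. The tray passed over the tube rack with about 40 mm to spare.

**What disagreed:**
- **Nest1 jar:** on the first try the jar met 26 N because it sat about 3 mm lower in the grip than I assumed. I raised it, checked, and reseated it with no force.
- **Blower face:** the cameras placed it within about 2 mm of my estimate, and the top camera's angle was about 1.4° different.
- **After hand-in:** the final state could not be read.

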